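# Slide a lid under the spray mask

## Robot

A 6-joint arm with a two-finger parallel gripper is mounted at the origin on a cart in front of the work surface, level with it; the furniture and walls round the work are solid. World frame = base frame: x ahead of the robot, y to its left, z up, the work surface at z = 0. Lengths are in m, angles in degrees, forces in N, time in s.
With the tool pointing down it reaches from about 0.375 to 0.75 m from the base axis. Payload 9 kg.
Tool frame: the origin (TCP) lies where the fingers leave the gripper's body, on its centre line; the fingertips stand 73 mm ahead of it and the grasp point (between the pads) lies 54 mm ahead of it (robot.tip_reach is the distance from the TCP to the fingertips, in m); z points along the fingers, y is the line along which they close (so a half turn about z gives the same grasp; the last joint's range is limited). The gripper opens to 85 mm and grips with 20 to 120 N. Pads are 22 mm wide; open, the fingers measure 114 mm over their backs; the gripper's body (76 mm by 85 mm) begins 54 mm behind the grasp point. The pads swing forward as they close: fully open they stand 13 mm farther back than shut.
Start: joints at [60.35, 5.964, 5.575, 89.605, 0, 77.527], TCP at [0.177, 0.573, 0.304] pointing down, gripper open.
Joint ranges: [-171.21, 171.21], [-48.23, 106.86], [-62.78, 66.21], [-105.2, 120.99], [-86.42, 89.51], [-180, 180]. Speed limits (degrees/s): [127.2, 127.2, 147.25, 180, 180, 180].

## Interface

Orientations are given as [roll, pitch, yaw] about the fixed x, y, z axes, in that order (R = Rz(yaw) Ry(pitch) Rx(roll)).
In Python, from plant import robot gives the robot as it stands. Calls block until the motion is done:
- robot.move_pose(position, orientation): joint-space move of the TCP to a pose.
- robot.line_to(position, vel=0.15, rotation=None, guard=None): straight line of the TCP; rotation=None keeps the orientation; vel is the mean speed in m/s. With guard (N) it stops when the force on the tool has changed by that much, and returns True; else False.
- robot.goto_joints(angles): joint-space move.
- robot.set_gripper(opening): finger opening in m; the grip force is fixed at half the most; returns when the fingers have stopped.
- robot.pause(seconds).
- robot.ik(position, orientation): joint angles nearest the present ones, or None.
- robot.observe(): the state.
- robot.grab_frame(name): name is "scene" or "top"; returns the picture (420x560x3 uint8, blue, green, red); there is no depth.
- robot.get_calibration(name): a dict with "vertical_fov" (degrees; the focal length in pixels is half the picture's height over the tangent of half this angle, whatever the lens; pixels are square), "cx", "cy" (the principal point, pixels), "rvec" (rotation vector, rad) and "tvec" (3), from world to camera coordinates, as OpenCV has them. Camera axes: x right, y down, z forward; pixel columns grow to the right and rows downward; lengths in m; the calibration is good to about 2 mm. A picture is of the moment at which its call begins. get_calibration takes no time and is no camera call.
A pose or a line that the arm cannot do raises robot.IKError and nothing moves.
- robot.job_done(): hands the job in; it is judged then, once.
The state is a dict: "time": time; "q": joint angles; "qvel": joint speeds; "joint_torque": joint torques, N m; "tool_pos": TCP position; "tcp_rot": TCP orientation; "ft_force": force on the tool from outside, world axes, zero at the start; "torque": the same for the moment, N m; "gripper_width": finger opening in m; "gripper_force": force on a finger pad.
Only numpy, scipy, OpenCV 4.12 (cv2) and the standard library are available. Lean on these libraries where they do the work, as an engineer would, in place of code of your own. Each camera call takes 0.05 s, during which the arm holds its last target. There are 200 camera calls.

## Task

Push the flat blue lid across the bench with the fingertips, lengthwise into the mouth of the spray-mask bridge and on under the mask, until its leading end sits squarely against the red stop. It stays flat on the bench all the way: do not grasp, lift or tip it, do not lean on the bridge, and leave the other things where they are.

Things in the scene. Friction and masses are not known exactly. Their poses are not given: they have to be found in the camera images.
- lid: the part: flat blue rectangular box lid of wood, 110 (x) x 90 (y) x 18 mm, about 0.2 kg, loose and lying flat on the bench. Origin: centre of its underside; x is its long axis and points to its leading end, z up. A dark finger groove (painted look only) is near its trailing (-x) end.
- jig: spray-mask bridge, fixed to the bench: two parallel brown wooden rails (x -45 to +45 mm, inner faces at y = -51 and +51 mm, each 20 mm wide) carrying an aluminium mask plate (x -40 to +40 mm, underside 22 mm, top 27 mm, screw heads 30 mm above the bench) with a red stop bar at the far end. Origin: on the bench under its middle; x: the way the lid goes in, from mouth to stop; z up.
- mouth (a point): middle of the open mouth, on the bench, at jig x = -69 mm, between the tips of the flared lead-ins that continue the rails (about 128 mm apart); jig axes. The lid starts before it: its origin 145 to 165 mm before the jig's, up to 40 mm to either side, turned up to 0.35 rad.
- stop (a point): centre of the stop's face, 9 mm above the bench, at jig x = +45 mm; jig axes. With the lid home its origin is 55 mm before this face (jig x = -10 mm) and its trailing edge at jig x = -65 mm, 4 mm inside the lead-in tips and 25 mm outside the mask.
- pawn_red: red wooden game pawn, 18 mm across, 34 mm tall, beside the jig on its -y side or behind its stop; origin under its centre
- pawn_yellow: yellow wooden game pawn, 18 mm across, 34 mm tall, beside the jig on its -y side or behind its stop; origin under its centre
- cap_green: green spray-can cap, 60 mm across, 29 mm tall, beside the jig on its +y side; origin under its centre
- can_red: red and silver spray can, 67 mm across, 190 mm tall, left or right of the work; origin under its centre
- masking_tape: roll of masking tape lying flat, 105 mm across, 24 mm tall, left or right of the work; origin under its centre
Not all that is in view belongs to the job. Of the things shaped like the lid, the blue one is meant.

How it is judged (in metres and radians):
On the way:
1. the lid's leading end is under the mask, the lid lying flat (x of lid in the frame of jig above -0.085 m and y of lid in the frame of jig between -0.015 and 0.015 m and angle between lid's own z axis and vertical below 0.06 rad), for 0.1 s.
At the end, for the whole second after the job is handed in: The lid lies flat under the mask, between the rails, its leading end against the stop within 4 mm (origin at jig x above -14 mm), its long axis within 0.06 rad of the jig's, at rest (x of lid in the frame of jig between -0.014 and 0 m and y of lid in the frame of jig between -0.012 and 0.012 m and angle between the x axis of lid and the x axis of jig, either way round below 0.06 rad and angle between lid's own z axis and vertical below 0.03 rad and height (world z) of lid below 0.004 m and linear speed of lid below 0.01 m/s); the robot touches nothing.
It fails at once if the lid is lifted more than 8 mm (height (world z) of lid above 0.008 m).
It fails at once if the lid is tipped by more than 0.1 rad (angle between lid's own z axis and vertical above 0.1 rad).
It fails at once if the robot leans on the bridge (more than 20 N) (contact force between the arm and jig above 20 N).
It fails at once if one of the other things is shifted by more than 20 mm (distance of any of pawn_red, pawn_yellow, cap_green, can_red, masking_tape from where it was at the start of the episode above 0.02 m).
It also fails if it takes over 58 s, if anything falls off the work surface, if the arm or the gripper's body presses on something with over 40 N, if the wrist force passes 120 N, or if a joint passes its speed limit or range.

## Working session

There is one attempt and no reset: what is moved stays moved. The work goes in short steps, each a Python script; the robot and the scene stay as the last script left them, time stands still between calls to the robot, and variables do not carry over. Pictures are saved under pics/ and viewed, at most 10 in all, crops included, and the job is handed in when it is done.

```bash
mkdir -p pics; python3 - <<'E'
from plant import robot
import cv2
for n in("scene","top"):
    f=robot.grab_frame(n);cv2.imwrite(f"pics/{n}0.png",f);print(robot.get_calibration(n))
E
```

```text
{'vertical_fov': 46.6725045972146, 'cx': 278.8098306024668, 'cy': 212.10110784752655, 'rvec': array([ 2.03670639, -0.90630405,  0.43940448]), 'tvec': array([-0.33326632,  0.34684207,  0.9750845 ])}
{'vertical_fov': 44.53030160084017, 'cx': 280.16665140093346, 'cy': 207.2054574119674, 'rvec': array([ 2.1715719 , -2.15988542,  0.10343151]), 'tvec': array([0.10962562, 0.61797362, 1.35510585])}
```

View pics/top0.png

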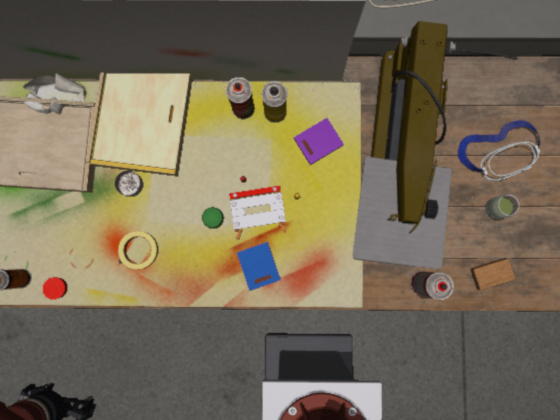

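View pics/scene0.png

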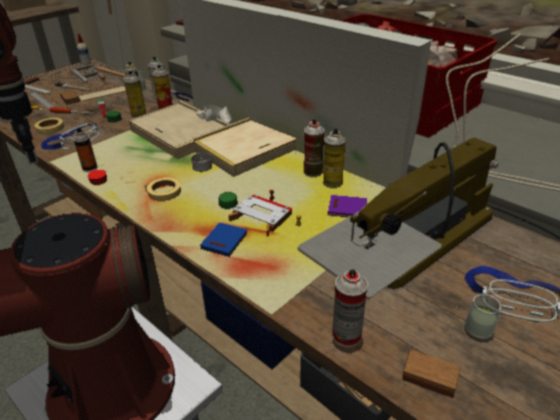

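The top view shows the blue lid at about (258,266), turned. The white mask is at (257,208) with its red stop above it at (256,190). The green cap is at (212,217), and the pawns are at (243,179) and (297,196).

```bash
cat > h.py <<'E'
import numpy as np, cv2
from plant import robot
def ray(n,px,z):
    c=robot.get_calibration(n);R=cv2.Rodrigues(np.array(c["rvec"]))[0];t=np.array(c["tvec"]).ravel()
    f=210/np.tan(np.radians(c["vertical_fov"]/2));px=np.atleast_2d(px).astype(float)
    d=np.c_[(px[:,0]-c["cx"])/f,(px[:,1]-c["cy"])/f,np.ones(len(px))]@R
    o=-R.T@t
    return (o+d*((z-o[2])/d[:,2])[:,None])[:,:2]
def biggest(m,box=None):
    if box:
        k=np.zeros_like(m);x0,y0,x1,y1=box;k[y0:y1,x0:x1]=1;m=m*k
    cs=cv2.findContours(m,cv2.RETR_EXTERNAL,cv2.CHAIN_APPROX_NONE)[0]
    return max(cs,key=cv2.contourArea)
def rect(n,cnt,z):
    w=ray(n,cnt.reshape(-1,2),z);(c,s,a)=cv2.minAreaRect((w*1000).astype(np.float32))
    return np.array(c)/1000,s,a
def lid(img,n="top",box=(200,150,330,310)):
    h=cv2.cvtColor(img,cv2.COLOR_BGR2HSV)
    m=cv2.inRange(h,(100,120,60),(122,255,255));m=cv2.morphologyEx(m,cv2.MORPH_CLOSE,np.ones((3,3)))
    return rect(n,biggest(m,box),.018)
E
python3 - <<'E'
from h import *
im=cv2.imread("pics/top0.png");h=cv2.cvtColor(im,cv2.COLOR_BGR2HSV)
print("lid",lid(im))
ims=cv2.imread("pics/scene0.png")
print("lid s",lid(ims,"scene",(190,215,260,265)))
m=cv2.inRange(h,(0,0,165),(179,60,255));m=cv2.morphologyEx(m,cv2.MORPH_CLOSE,np.ones((7,7)))
print("mask",rect("top",biggest(m,(222,180,295,236)),.027))
r=cv2.inRange(h,(0,150,90),(8,255,255))|cv2.inRange(h,(172,150,90),(179,255,255))
c=biggest(r,(222,182,295,205));print("stop",rect("top",c,.018))
big=cv2.resize(im[140:310,190:330],None,fx=4.5,fy=3.5*4.5/3.5*600/765,interpolation=cv2.INTER_CUBIC)
big=cv2.resize(im[160:305,190:330],None,fx=4,fy=4,interpolation=cv2.INTER_CUBIC)
cv2.imwrite("pics/crop0.png",big)
E
```

```text
lid (array([0.4595332 , 0.17144272]), (105.40509796142578, 86.67900085449219), 19.280719757080078)
lid s (array([0.45284494, 0.16710001]), (107.36737823486328, 87.65165710449219), 19.654129028320312)
mask (array([0.62608392, 0.18577588]), (134.3291473388672, 170.68563842773438), 0.9917484521865845)
stop (array([0.66060449, 0.18417337]), (15.6402006149292, 138.78794860839844), 9.394792556762695)
```

View pics/crop0.png

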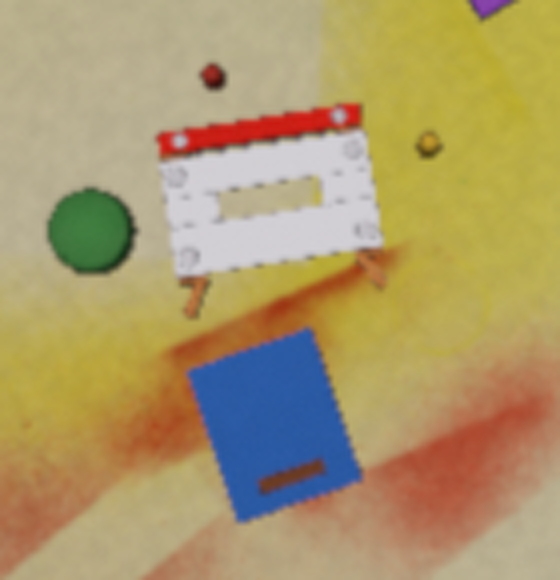

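The crop shows the jig leaning left (yaw about +9°) and the lid turned further left (about +19°). The mask corners are at crop (160,155), (362,130), (382,245) and (180,278). The lead-ins are at (195,298) and (372,268).

```bash
python3 - <<'E'
from h import *
im=cv2.imread("pics/top0.png");h=cv2.cvtColor(im,cv2.COLOR_BGR2HSV)
f=lambda p:(np.array(p,float)+.5)/4-.5+[190,160]
C=ray("top",f([(161,156),(364,130),(383,246),(180,279)]),.027)
print(C, np.linalg.norm(C-np.roll(C,-1,0),axis=1))
m=cv2.inRange(h,(0,0,150),(179,45,255));m[:,:]=cv2.morphologyEx(m,cv2.MORPH_CLOSE,np.ones((9,9)))
c,s,a=rect("top",biggest(m,(228,191,288,231)),.027);print(c,s,a)
S=ray("top",f([(160,134),(360,104),(362,125),(163,156)]),.022);print(S,S.mean(0))
tips=ray("top",f([(190,318),(384,287)]),.02);print("tips",tips,tips.mean(0),np.linalg.norm(tips[0]-tips[1]))
def rel(j,yaw,p):
    c,s=np.cos(yaw),np.sin(yaw);return np.array([[c,s],[-s,c]])@(p-j)
L,_,_=lid(im)
for n,p in (("lid",L),("mask",C.mean(0)),("tips",tips.mean(0)),("stop",S.mean(0))): print(n,rel(C.mean(0),np.radians(9.2),p))
print("cam",-cv2.Rodrigues(robot.get_calibration("top")["rvec"])[0].T@robot.get_calibration("top")["tvec"])
for d in (-.25,-.1,-.075):
  for yw in (9,19):
    p=C.mean(0)+d*np.array([np.cos(.16),np.sin(.16)]);print(d,yw,[robot.ik([*p,z],[180,0,yw]) is not None for z in (.079,.15)],[robot.ik([*p,.079],[180,0,yw+180]) is not None])
o=robot.observe();print(o["tcp_rot"],o["gripper_width"],o["time"])
E
```

```text
[[0.64065401 0.24994262]
 [0.65915522 0.11198236]
 [0.58008648 0.09868147]
 [0.55700853 0.23577476]] [0.13919528 0.08017967 0.13902216 0.08483687]
[0.6154483  0.17711916] (94.40779113769531, 143.98802185058594) 9.067237854003906
[[0.65638222 0.25139442]
 [0.67773221 0.11485071]
 [0.66325443 0.11339981]
 [0.64125568 0.24910643]] [0.65965613 0.18218785]
tips [[0.53099426 0.22926977]
 [0.55272604 0.09784917]] [0.54186015 0.16355947] 0.13320527055439607
lid [-0.14819134  0.02131461]
mask [0. 0.]
tips [-0.06818381  0.00037024]
stop [ 5.10752026e-02 -7.43774888e-05]
cam [0.47589183 0.10321066 1.41177036]
-0.25 9 [True, True] [True]
-0.25 19 [True, True] [True]
-0.1 9 [True, True] [True]
-0.1 19 [True, True] [True]
-0.075 9 [True, True] [True]
-0.075 19 [True, True] [True]
[-1.79931449e+02 -1.41493677e-02  1.62823568e+02] 0.08546985893255904 0.1
```

```bash
cat >> h.py <<'E'
J=np.array([0.609,0.174]);YAW=9.2
a=np.radians(YAW);RJ=np.array([[np.cos(a),-np.sin(a)],[np.sin(a),np.cos(a)]])
def W(x,y,z): return [*(J+RJ@[x,y]),z]
def show(tag):
    im=robot.grab_frame("top");cv2.imwrite(f"pics/{tag}.png",im)
    c,s,an=lid(im);print("lid jig",RJ.T@(c-J),s,"rel yaw",an-YAW)
    return im
E
python3 - <<'E'
from h import *
print(robot.tip_reach)
robot.move_pose(W(-.148,.118,.16),[180,0,YAW+90]);robot.set_gripper(.06)
robot.line_to(W(-.148,.118,.09),.1)
g=robot.line_to(W(-.148,.118,.055),.02,guard=4);o=robot.observe();print(g,o["tool_pos"],o["ft_force"],o["gripper_width"])
z0=o["tool_pos"][2];open("z0","w").write(str(z0))
robot.line_to(W(-.148,.118,z0+.006),.03)
im=show("a1");o=robot.observe();print(RJ.T@(o["tool_pos"][:2]-J),o["time"],o["tcp_rot"])
cv2.imwrite("pics/a1c.png",cv2.resize(im[160:305,190:330],None,fx=4,fy=4))
E
```

```text
0.0726
True [0.44397387 0.26680652 0.06754926] [-2.07009253  0.19033995  5.06202524] 0.05980002719171691
lid jig [-0.14773574  0.02091086] (105.4123764038086, 85.42298889160156) rel yaw 10.418822097778321
[-0.14799316  0.11799422] 4.425 [-1.79926393e+02  8.22818341e-03  9.92004567e+01]
```

View pics/a1c.png

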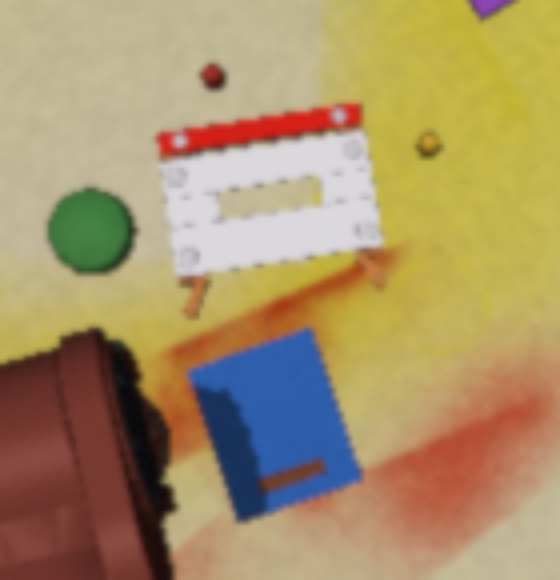

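The gripper is on the lid's +y side at crop (100–170, 330–560), and the lid hasn't moved. I'll do the squaring side push now.

```bash
python3 - <<'E'
from h import *
z=float(open("z0").read())+.006
robot.line_to(W(-.148,.056,z),.03);print(robot.observe()["ft_force"])
robot.line_to(W(-.148,.085,z),.06);robot.line_to(W(-.148,.12,.16),.15)
robot.move_pose(W(-.24,.04,.16),[180,0,YAW])
im=show("a2");print(robot.observe()["time"])
cv2.imwrite("pics/a2c.png",cv2.resize(im[160:305,190:330],None,fx=4,fy=4))
E
```

```text
[0.59892925 1.30972806 0.73518568]
lid jig [-0.15770816 -0.00076639] (108.0619125366211, 86.55442810058594) rel yaw -0.0551959991455071
9.3667
```

View pics/a2c.png

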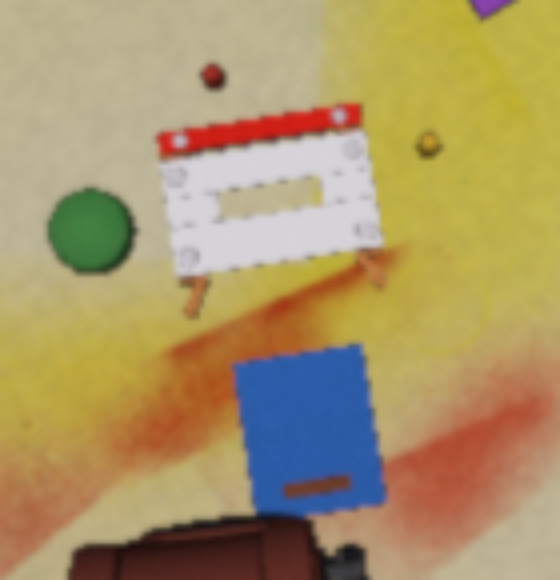

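The lid is now square and centred (crop centre (309,430)) in front of the mouth. Next is the straight push from behind.

```bash
python3 - <<'E'
from h import *
z=float(open("z0").read())+.007
robot.set_gripper(.055)
robot.move_pose(W(-.25,0.0005,.13),[180,0,YAW]);robot.line_to(W(-.25,0.0005,z),.06,guard=6)
print(robot.observe()["tool_pos"])
g=robot.line_to(W(-.105,0.0005,z),.05,guard=6);o=robot.observe();print(g,RJ.T@(o["tool_pos"][:2]-J),o["ft_force"])
if not g:
    g=robot.line_to(W(-.066,0.0,z),.02,guard=6);o=robot.observe();print(g,RJ.T@(o["tool_pos"][:2]-J),o["ft_force"])
print(o["time"]);im=robot.grab_frame("top")
cv2.imwrite("pics/a3c.png",cv2.resize(im[160:305,190:330],None,fx=4,fy=4))
E
```

```text
[0.36246007 0.13451621 0.0749704 ]
False [-0.1050864  0.0005097] [-2.57128063 -0.06906526  1.99388701]
True [-0.07822155  0.00015292] [ 0.54947646  0.61424456 -0.79716269]
15.325
```

View pics/a3c.png

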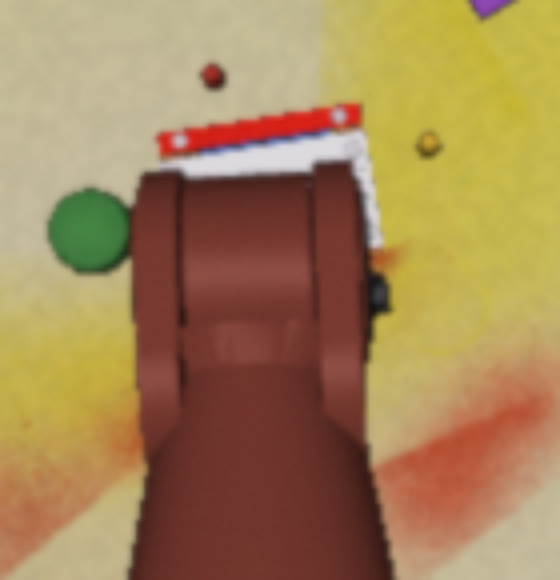

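The blue leading edge shows against the red stop at crop (200–330, 135–150). I'll nudge once more to confirm it is seated, then back off and look.

```bash
python3 - <<'E'
from h import *
z=float(open("z0").read())+.007
g=robot.line_to(W(-.068,0.0,z),.01,guard=10);o=robot.observe();print(g,RJ.T@(o["tool_pos"][:2]-J),o["ft_force"])
robot.line_to(W(-.11,0,z),.05);robot.line_to(W(-.17,0,.16),.12)
robot.move_pose([.30,.35,.25],[180,0,90]) if robot.ik([.30,.35,.25],[180,0,90]) else print("noik")
robot.pause(.3)
im=robot.grab_frame("top");print(robot.observe()["time"])
c=lid(im);print(RJ.T@(c[0]-J),c[1:])
cv2.imwrite("pics/a4c.png",cv2.resize(im[160:305,190:330],None,fx=4,fy=4))
E
```

```text
True [-0.077901    0.00029833] [-0.04730962  0.37154849 -0.03208848]Traceback (most recent call last):
  File "<stdin>", line 5, in <module>
ValueError: The truth value of an array with more than one element is ambiguous. Use a.any() or a.all()
```

```bash
python3 - <<'E'
from h import *
robot.move_pose([.30,.35,.25],[180,0,90])
robot.pause(.3)
im=robot.grab_frame("top");print(robot.observe()["time"])
c=lid(im);print(RJ.T@(c[0]-J),c[1:])
cv2.imwrite("pics/a4c.png",cv2.resize(im[160:305,190:330],None,fx=4,fy=4))
E
```

```text
19.025
[-0.05265973 -0.00125307] ((22.395427703857422, 86.33375549316406), 9.78462028503418)
```

View pics/a4c.png

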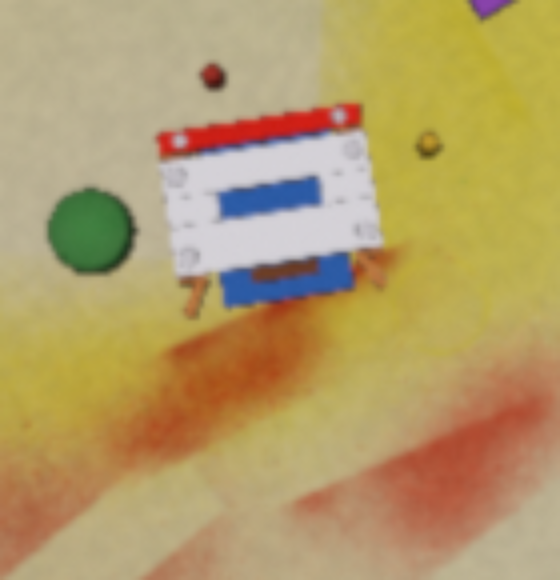

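The lid lies square against the stop: its trailing edge measures jig x = -65 mm, its y offset about -1 mm and its yaw error about 0.6°. The pawns and cap haven't moved, so I'm handing in.

```bash
python3 -c "
from plant import robot
print(robot.job_done())"
```

```text
the job is handed in; nothing more can be done
None
```

I pushed the lid flat under the mask until it sat squarely against the red stop (measured about 1 mm off centre and 0.6° off the jig's axis), backed the arm clear and handed the job in at about 19 s; no verdict was returned.

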